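# Index the cobbler's last stand by one hole

### The arm

A 6-joint arm with a two-finger parallel gripper is mounted at the origin on the work surface. World frame = base frame: x ahead of the robot, y to its left, z up, the work surface at z = 0. Lengths are in mm, angles in rad, forces in N, time in s.
With the tool pointing down it reaches from about 375 to 975 mm from the base axis. Payload 3.8 kg.
Tool frame: the origin (TCP) lies midway between the tips of the shut fingers; the grasp point (between the pads) lies 19 mm behind it; z points along the fingers, y is the line along which they close (so a half turn about z gives the same grasp; the last joint's range is limited). The gripper opens to 88 mm and grips with 3 to 60 N. Pads are 18 mm wide; open, the fingers measure 123 mm over their backs; the gripper's body (75 mm by 187 mm) begins 45 mm behind the grasp point.
Start: joints at [1.156, 0.264, 1.604, -0, 1.274, -0.037], TCP at [248.989, 627.393, 238.706] pointing down, gripper open.
Joint ranges: [-2.63, 2.63], [-0.94, 2.18], [0.31, 2.57], [-1.31, 4.45], [0, 2.66], [-2.55, 2.55]. Speed limits (rad/s): [2.57, 2.57, 3.14, 3.14, 3.14, 3.14].

### API

Orientations are given as a unit quaternion [w, x, y, z].
In Python, from workcell import env gives the robot as it stands.
- The arm moves only by the shell command python3 -m crank 'ROWS' [FORCE]. ROWS is a JSON object of lists of equal length, an entry for each row: "gripper": the gripper's target within -1 to 1 (shut at 1, half-way at 0, fully open at -1); "linear": the shift along the tool's x, y, z each as a share of 2.5 cm, from -1 to 1, a list of three; "angular": the turn, a rotation vector about the tool's x, y, z each as a share of 4 degrees, from -1 to 1, a list of three. A call has 1 to 20 rows; each row shifts and turns the commanded pose from where the row before left it, along the tool's axes as they then stand; what a row does not reach is not made up. A row lasts 1/10 s, in which the tool goes at most 50 mm and 8.59 degrees, less where a joint would pass 70% of its speed; a pose out of reach is approached as far as the arm can. A call with a number of a shift or a turn outside -1 to 1 is refused whole. A call with a gripper value outside its range is refused whole. The fingers move at their own pace and stop on an object; FORCE is the grip in N (left out, the last holds). Time passes only in rows, so rows that do not move let the fingers close. It gives the time, the measured TCP pose, the force, the opening and the grip force at its end, in the units of the state.
- env.get_obs(): the state, without advancing time (a new reading comes with each control period).
- env.read_camera(name): name is "scene" or "top"; returns a dict with "frame" (400x640x3 uint8, red, green, blue), "K" (3x3 intrinsics, pixels), "T" (4x4, takes a point from camera to world coordinates). Camera axes: x right, y down, z forward; pixel columns grow to the right and rows downward; lengths in mm; the calibration is good to about 2 mm. A picture is of the moment at which its call begins. There is no depth.
- env.hand_in(): hands the job in; it is judged then, once.
The state is a dict: "time_s": time; "joint_positions": joint angles; "dq": joint speeds; "joint_torque": joint torques, N m; "position": TCP position; "orientation": TCP orientation; "contact_force": force on the tool from outside, world axes, zero at the start; "torque": the same for the moment, N m; "finger_gap": finger opening in mm; "finger_force": force on a finger pad.
Only numpy, scipy, OpenCV 4.12 (cv2) and the standard library are available. Lean on these libraries where they do the work, as an engineer would, in place of code of your own. Each camera call takes 0.05 s, during which the arm holds its last target. There are 200 camera calls.

### The job

On the cobbler's last stand, hook a fingertip under the pull ring of the spring index pin and lift the pin out of its hole, swing the ring end of the arm one hole towards the side on which the tall glue jar stands, and let the pin drop fully home in that next hole. Do it gently, without pinching or wrenching the ring; take the finger out of it at the end, and leave everything else on the bench where it is.

Things in the scene. Friction and masses are not known exactly. Their poses are not given: they have to be found in the camera images.
- stand: Fixed base of the last stand, grey iron. Origin on the bench, on the vertical swing axis; z up; -x points along the middle of the drilled steel index plate, roughly towards the robot. The plate spans x -193 to -97 mm, y +-135 mm, top 50 mm above the bench. Its five 14 mm holes lie on a circle of radius 160 mm about the axis, 20 degrees (0.349 rad, 56 mm) apart, the middle one on -x.
- swing (a joint): Arm angle q about the vertical axis, rad. 0 = pin in the middle hole (its start); positive = anticlockwise from above. The pin is at (-160 cos q, -160 sin q) mm in the stand's frame: positive q takes the ring towards the stand's -y, negative towards +y. Next holes at +0.349 and -0.349. Turns with light friction (0.2 N m), stays where left. Grey bar 36 mm wide, top 71 mm above the bench.
- pin (a joint): Lift of the spring pin, m: 0 = home, stop at 0.022. The 10 mm round-nosed pin reaches 11 mm into the plate: raise it 12 mm or more to swing; resting on the plate between holes it reads about 0.011. Spring and weight push it down with about 5 N when home, 9 N at the stop. It slides straight up and down in the arm and cannot turn in it. Hooked fingers should not load the ring over 28 N.
- ring: Steel pull ring fixed on the pin, 52 mm inside diameter, 6 mm rod. Origin at its centre, 123 mm above the bench when home, 141 mm from the swing axis (the pin is 160 mm). x points along the arm to the swing axis, z up. Its plane leans back 40 degrees from upright, top towards the axis: a fingertip enters from the outer side, pointing at the axis and down. Dragging it sideways swings the arm.
- glue_jar: Amber glass glue jar with steel lid, 68 mm across and 115 mm tall, upright, loose, not to be disturbed; origin at the centre of its underside. It stands left or right of the last stand and shows which way to swing: in the stand's frame its y is 190 to 230 mm, positive or negative.
- polish_can: Low steel tin, 86 mm across and 35 mm tall, on the other side of the stand; origin at the centre of its underside. Loose, do not disturb.
- hammer: Loose hammer lying to the left, do not disturb; origin under its middle.
- awl: Loose awl with a wooden handle, 160 mm long and under 35 mm high, lying across in front of the stand on the robot's side; do not disturb; origin under its middle.
- brush: Loose brush lying to the right, do not disturb; origin under its middle.
- shoe: Brown leather shoe, 265 mm long and 130 mm tall, standing to the right, do not disturb; origin under its middle.
- heels: Pile of three black rubber heels stuck together, 60 mm across, 27 mm tall, lying to the left, on the robot's side; do not disturb; origin under its middle.
- pivot (a point): Point on the swing axis, 71 mm above the bench. Above it the arm carries a dark iron shoe last, sole up, 100 to 156 mm above the bench, reaching 67 mm from the axis towards the ring and 155 mm the other way. Below the ring are the pin's head (22 mm across, top 99 mm above the bench when home) and the arm; from the ring to the last the way is open down to the arm's top at 71 mm.

How it is judged (in metres and radians):
On the way:
1. the index pin is lifted at least 11 mm, clear of its starting hole, with the arm still at that hole (value of joint pin above 0.011 m and value of joint swing between -0.12 and 0.12 rad), for 0.1 s.
At the end, for the whole second after the job is handed in: The pin is home (within 3 mm) in the hole next to the starting one on the glue jar's side (arm within 0.04 rad of +-0.349), the arm is at rest and the finger is out of the ring (value of joint pin below 0.003 m and ((y of glue_jar in the frame of stand below 0 m and value of joint swing between 0.309 and 0.389 rad) or (y of glue_jar in the frame of stand above 0 m and value of joint swing between -0.389 and -0.309 rad)) and velocity of joint swing between -0.05 and 0.05 rad/s); the robot touches nothing.
It fails at once if a loose thing on the bench (glue jar, polish tin, hammer, awl, brush, shoe, heels) is lifted or moved more than 20 mm (distance of any of glue_jar, polish_can, hammer, awl, brush, shoe, heels from where it was at the start of the episode above 0.02 m).
It fails at once if the ring is pinched or wrenched (more than 28 N between the fingers and the ring) (contact force between the fingers and ring above 28 N).
It also fails if it takes over 45 s, if anything falls off the work surface, if the arm or the gripper's body presses on something with over 40 N, if the wrist force passes 120 N, or if a joint passes its speed limit or range.

## Working session

There is one attempt and no reset: what is moved stays moved. The work goes in short steps, Python scripts to look and compute and a shell command to move; the robot and the scene stay as the last step left them, time stands still between calls to the robot, and variables do not carry over. Pictures are saved under pics/ and viewed, at most 10 in all, crops included, and the job is handed in when it is done.

```bash
mkdir -p pics; ls; python3 - <<'E'
from workcell import env
import cv2,numpy as np
for n in("scene","top"):
    c=env.read_camera(n); cv2.imwrite(f"pics/{n}0.png",c["frame"][:,:,::-1]); print(n,c["K"].tolist(),np.round(c["T"],4).tolist())
o=env.get_obs(); print(o)
E
```

```text
pics
scene [[382.7401409488934, 0.0, 320.7850028090085], [0.0, 382.7401409488934, 195.31749203991387], [0.0, 0.0, 1.0]] [[0.6762, 0.5766, -0.4586, 1133.6416], [0.7366, -0.5403, 0.4067, -563.6857], [-0.0133, -0.6129, -0.7901, 1127.6777], [0.0, 0.0, 0.0, 1.0]]
top [[492.4316620407747, 0.0, 326.1808926743952], [0.0, 492.4316620407747, 201.17125338146516], [0.0, 0.0, 1.0]] [[0.015, -0.9921, 0.1242, 352.4868], [-0.9999, -0.0149, 0.0017, -20.6803], [0.0002, -0.1242, -0.9923, 1545.0197], [0.0, 0.0, 0.0, 1.0]]
{'time_s': 0.1, 'joint_positions': array([ 1.15606911e+00,  2.64665414e-01,  1.60523423e+00,  2.63767421e-05,
        1.27370823e+00, -3.69063075e-02]), 'dq': array([ 5.92742452e-04, -7.77249499e-04, -4.41351726e-03,  1.10152716e-03,
       -1.23411533e-03, -6.82061028e-05]), 'joint_torque': array([-3.53534761e-04, -5.03624296e+01, -3.58068109e+01,  7.30309635e-02,
        2.35339865e-02, -5.07718437e-05]), 'position': array([248.74257733, 626.803347  , 237.52260336]), 'orientation': array([-2.37892768e-04,  1.87792556e-01,  9.82208196e-01, -9.79204540e-04]), 'contact_force': array([ 0.34761588,  0.15231342, -0.12784834]), 'torque': array([ 0.04817631, -0.01911047, -0.00555736]), 'finger_force': 0.0, 'finger_gap': 88.00693262395909}
```

View pics/scene0.png

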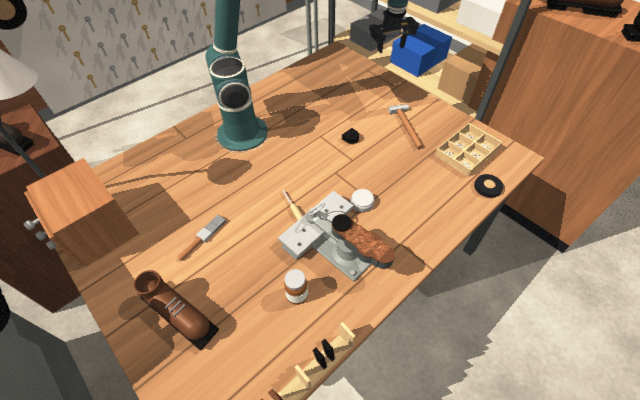

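View pics/top0.png

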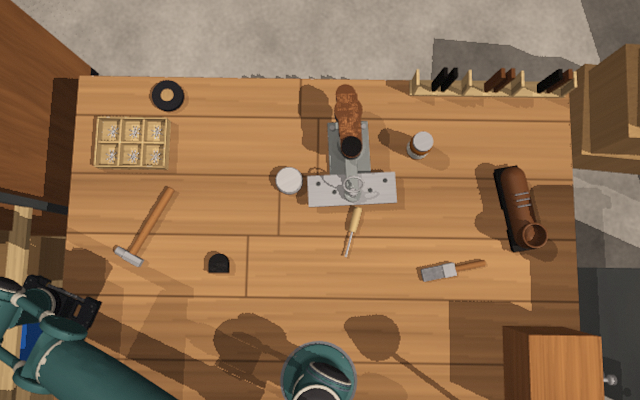

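The scene view shows the stand at about (335,225), the jar at (296,286) and the tin at (362,199). In the top view the index plate is at (352,189), the ring at about (353,186), the jar at (421,145) and the tin at (289,180), with the awl at (352,232). The jar is on the world −y side, so the swing is towards +q. I'll zoom in on both views.

```bash
python3 - <<'E'
import cv2,numpy as np
a=cv2.imread("pics/top0.png")[140:220,295:405]; b=cv2.imread("pics/scene0.png")[180:280,275:385]
a=cv2.resize(a,None,fx=7,fy=7,interpolation=cv2.INTER_CUBIC);b=cv2.resize(b,None,fx=6,fy=6,interpolation=cv2.INTER_CUBIC)
cv2.imwrite("pics/ca.png",a);cv2.imwrite("pics/cb.png",b)
E
```

```text
(no output)
```

View pics/ca.png

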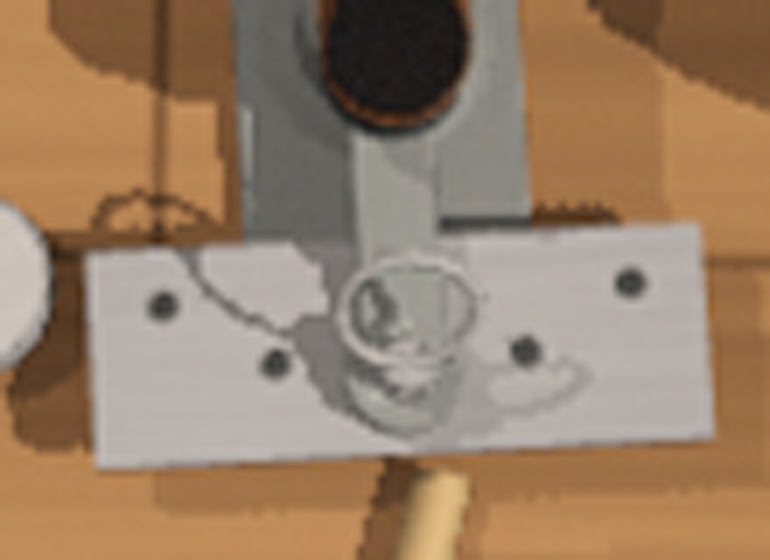

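View pics/cb.png

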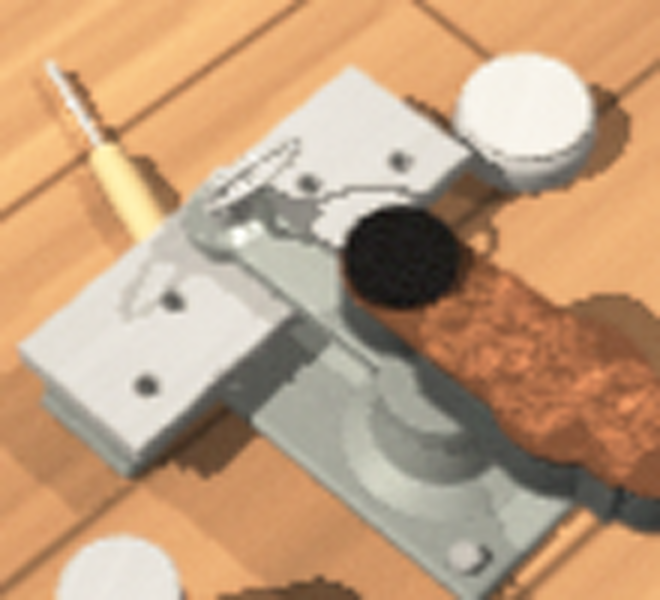

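The top crop shows the ring as an ellipse centred at about (408,309) and spanning x 338–477, with holes at (163,306), (275,364), (525,352) and (631,283). In the scene crop the ring is nearly edge-on from (207,210) to (300,142), with holes at (400,160), (308,183), (172,300) and (147,385).

```bash
cat >h.py <<'E'
import numpy as np
from workcell import env
K={"s":np.array([[382.74,0,320.785],[0,382.74,195.317],[0,0,1]]),"t":np.array([[492.43,0,326.181],[0,492.43,201.171],[0,0,1]])}
def ray(c,uv,T): 
    d=T[:3,:3]@np.linalg.solve(K[c],[*uv,1]); return T[:3,3],d/np.linalg.norm(d)
def tri(r):
    A=sum(np.eye(3)-np.outer(d,d) for o,d in r); b=sum((np.eye(3)-np.outer(d,d))@o for o,d in r); p=np.linalg.solve(A,b)
    return p,[round(float(np.linalg.norm(np.cross(p-o,d))),1) for o,d in r]
def onz(r,z): o,d=r; return o+d*(z-o[2])/d[2]
def cams(): return {k[0]:env.read_camera(k) for k in("scene","top")}
E
python3 - <<'E'
from h import *
from scipy.spatial.transform import Rotation as R
c=cams(); T={k:c[k]["T"] for k in c}
t=lambda u,v:ray("t",((u+.5)/7-.5+295,(v+.5)/7-.5+140),T["t"])
s=lambda u,v:ray("s",((u+.5)/6-.5+275,(v+.5)/6-.5+180),T["s"])
H=[((163,306),(400,160)),((275,364),(308,183)),((525,352),(172,300)),((631,283),(147,385))]
P=[]
for a,b in H:
    p,e=tri([t(*a),s(*b)]);print("hole",p.round(1),e); P.append((onz(t(*a),50)+onz(s(*b),50))[:2]/2)
P=np.array(P); a=np.radians([-40,-20,20,40]); M=160*np.c_[-np.cos(a),-np.sin(a)]
M=M if P[0,1]<P[-1,1] else M[::1]
# hole 0 at world +y -> negative q
mu,mm=P.mean(0),M.mean(0); X,Y=M-mm,P-mu
th=np.arctan2((X[:,0]*Y[:,1]-X[:,1]*Y[:,0]).sum(),(X*Y).sum()); r=np.array([[np.cos(th),-np.sin(th)],[np.sin(th),np.cos(th)]])
t0=mu-r@mm; print("stand",t0,th,"res",(P-(M@r.T+t0)).round(1).tolist())
print("ring model",r@[-141,0]+t0,"pin",r@[-160,0]+t0,"next pin",r@(-160*np.array([np.cos(.349),np.sin(.349)]))+t0)
print("ring tri",tri([t(408,309),s(254,177)]))
j=onz(ray("t",(421,138),T["t"]),115);print("jar",r.T@(j[:2]-t0))
o=env.get_obs();print(R.from_quat(np.roll(o["orientation"],-1)).as_matrix().round(3).tolist())
E
```

```text
hole [594.1   8.4  53.7] [0.2, 0.2]
hole [569.3 -41.1  52.8] [0.1, 0.1]
hole [ 576.1 -150.5   52.9] [0.0, 0.0]
hole [ 607.7 -196.4   52.9] [0.5, 0.5]
stand [722.41631614 -85.27829491] 0.06598683211382636 res [[0.1, 0.2], [-0.1, 0.2], [-0.4, -0.2], [0.3, -0.1]]
ring model [581.72318024 -94.5756876 ] pin [562.76453072 -95.82852774] next pin [ 575.99685541 -149.78675574]
ring tri (array([583.38709118, -94.73771092, 123.8046584 ]), [0.8, 0.8])
jar [ -11.39815204 -211.82773882]
[[-0.929, 0.369, -0.001], [0.369, 0.929, -0.001], [0.0, -0.001, -1.0]]
```

The calibration agrees well: stand axis at (722.4, −85.3), yaw 0.066, and ring at (582.5, −94.6, 123). The jar is at stand y = −212, so q goes to +0.349. With the fingers shut (about 35×18 mm), they'll enter the 52 mm ring along its normal, with the tool y axis horizontal.

```bash
cat >>h.py <<'E'
from scipy.spatial.transform import Rotation as R
AX=np.array([722.4,-85.3]); TH=.066
def goal(q,along,lift=0,up=0,tilt=40):
    "TCP pose: along = past ring plane on normal, up = in ring plane, lift = vertical"
    a=TH+q; ex=np.array([np.cos(a),np.sin(a),0]); ey=np.array([-np.sin(a),np.cos(a),0]); ez=np.array([0,0,1.])
    t=np.radians(40); n=ex*np.cos(t)-ez*np.sin(t); u=ex*np.sin(t)+ez*np.cos(t)
    t=np.radians(tilt); z=ex*np.cos(t)-ez*np.sin(t)
    p=np.array([*AX,123])-141*ex+n*along+u*up+ez*lift
    return p,R.from_matrix(np.c_[np.cross(ey,z),ey,z])
def delta(p,r,obs=None):
    o=obs or env.get_obs(); c=R.from_quat(np.roll(o["orientation"],-1))
    print("pos",o["position"].round(1),"t",round(o["time_s"],2),"F",o["contact_force"].round(1),"goal",p.round(1))
    print(" shift tool axes now, x25:",(c.inv().apply(p-o["position"])/25).round(2)," in goal axes:",(r.inv().apply(p-o["position"])/25).round(2)," turn x4deg:",(np.degrees((c.inv()*r).as_rotvec())/4).round(2))
E
python3 - <<'E'
from h import *
p,r=goal(0,-100); delta(p+[0,0,15],r)
E
```

```text
pos [248.8 627.  237.9] t 0.2 F [-0.2 -0.1 -0.2] goal [505.3 -99.7 202.3]
 shift tool axes now, x25: [-20.26 -23.23   1.46]  in goal axes: [ -4.26 -29.68   7.29]  turn x4deg: [ -2.79 -12.29  -5.94]
```

```bash
python3 -m crank '{"gripper":[1,1,1,1,1,1,1,1,1,1,1,1,1,1,1,1,1,1,1,1],"linear":[[-0.84,-0.97,0.06],[-0.84,-0.97,0.06],[-0.84,-0.97,0.06],[-0.84,-0.97,0.06],[-0.84,-0.97,0.06],[-0.84,-0.97,0.06],[-0.84,-0.97,0.06],[-0.84,-0.97,0.06],[-0.84,-0.97,0.06],[-0.84,-0.97,0.06],[-0.84,-0.97,0.06],[-0.84,-0.97,0.06],[-0.84,-0.97,0.06],[-0.84,-0.97,0.06],[-0.84,-0.97,0.06],[-0.84,-0.97,0.06],[-0.84,-0.97,0.06],[-0.84,-0.97,0.06],[-0.84,-0.97,0.06],[-0.84,-0.97,0.06]],"angular":[[0,0,0],[0,0,0],[0,0,0],[0,0,0],[0,0,0],[0,0,0],[0,0,0],[0,0,0],[0,0,0],[0,0,0],[0,0,0],[0,0,0],[0,0,0],[0,0,0],[0,0,0],[0,0,0],[0,0,0],[0,0,0],[0,0,0],[0,0,0]]}' 10
python3 - <<'E'
from h import *
p,r=goal(0,-100); delta(p+[0,0,15],r);print(env.get_obs()["joint_positions"].round(2))
E
```

```text
time_s: 2.2
position: [460.6, 20.4, 208.7]
orientation: [0.0, 0.188, 0.982, 0.0]
contact_force: [-0.5, 0.5, -0.2]
finger_gap: 0.4
finger_force: 0.0
pos [460.6  20.4 208.7] t 2.2 F [-0.5  0.5 -0.2] goal [505.3 -99.7 202.3]
 shift tool axes now, x25: [-3.43 -3.8   0.25]  in goal axes: [-0.75 -4.91  1.29]  turn x4deg: [ -2.77 -12.29  -5.95]
[-0.01 -0.13  2.08  0.    1.19 -1.2 ]
```

```bash
python3 -m crank '{"gripper":[1,1,1,1,1,1,1,1,1,1,1,1,1,1,1,1,1,1,1,1],"linear":[[-0.86,-0.95,0.06],[-0.86,-0.95,0.06],[-0.86,-0.95,0.06],[-0.86,-0.95,0.06],[0,0,0],[0,0,0],[0,0,0],[0,0,0],[0,0,0],[0,0,0],[0,0,0],[0,0,0],[0,0,0],[0,0,0],[0,0,0],[0,0,0],[0,0,0],[0,0,0],[0,0,0],[0,0,0]],"angular":[[0,0,0],[0,0,0],[0,0,0],[0,0,0],[-0.2,-0.88,-0.43],[-0.2,-0.88,-0.43],[-0.2,-0.88,-0.43],[-0.2,-0.88,-0.43],[-0.2,-0.88,-0.43],[-0.2,-0.88,-0.43],[-0.2,-0.88,-0.43],[-0.2,-0.88,-0.43],[-0.2,-0.88,-0.43],[-0.2,-0.88,-0.43],[-0.2,-0.88,-0.43],[-0.2,-0.88,-0.43],[-0.2,-0.88,-0.43],[-0.2,-0.88,-0.43],[0,0,0],[0,0,0]]}'
python3 - <<'E'
from h import *
p,r=goal(0,-100); delta(p,r);print(env.get_obs()["joint_positions"].round(2))
p,r=goal(0,-40); delta(p,r)
E
```

```text
time_s: 4.2
position: [505.5, -68.2, 223.8]
orientation: [0.405, -0.018, 0.914, -0.003]
contact_force: [0.5, 0.7, -0.3]
finger_gap: 0.4
finger_force: 0.0
pos [505.5 -68.2 223.8] t 4.2 F [ 0.5  0.7 -0.3] goal [505.3 -99.7 187.3]
 shift tool axes now, x25: [ 1.13 -1.23  0.96]  in goal axes: [ 1.18 -1.25  0.87]  turn x4deg: [-0.58 -0.55 -0.12]
[-0.37 -0.5   2.53  0.74  0.42 -2.55]
pos [505.5 -68.2 223.8] t 4.2 F [ 0.5  0.7 -0.3] goal [551.1 -96.6 148.7]
 shift tool axes now, x25: [ 1.04 -1.13  3.36]  in goal axes: [ 1.18 -1.25  3.27]  turn x4deg: [-0.58 -0.55 -0.12]
```

Joint 6 is at its limit. The equivalent half turn about tool z gives the same hook with j6 mid-range, so I'll turn in place.

```bash
python3 -m crank '{"gripper":[1,1,1,1,1,1,1,1,1,1,1,1,1,1,1,1,1,1,1,1],"linear":[[0,0,0],[0,0,0],[0,0,0],[0,0,0],[0,0,0],[0,0,0],[0,0,0],[0,0,0],[0,0,0],[0,0,0],[0,0,0],[0,0,0],[0,0,0],[0,0,0],[0,0,0],[0,0,0],[0,0,0],[0,0,0],[0,0,0],[0,0,0]],"angular":[[0,0,1],[0,0,1],[0,0,1],[0,0,1],[0,0,1],[0,0,1],[0,0,1],[0,0,1],[0,0,1],[0,0,1],[0,0,1],[0,0,1],[0,0,1],[0,0,1],[0,0,1],[0,0,1],[0,0,1],[0,0,1],[0,0,1],[0,0,1]]}'
python3 -m crank '{"gripper":[1,1,1,1,1,1,1,1,1,1,1,1,1,1,1,1,1,1,1,1],"linear":[[0,0,0],[0,0,0],[0,0,0],[0,0,0],[0,0,0],[0,0,0],[0,0,0],[0,0,0],[0,0,0],[0,0,0],[0,0,0],[0,0,0],[0,0,0],[0,0,0],[0,0,0],[0,0,0],[0,0,0],[0,0,0],[0,0,0],[0,0,0]],"angular":[[0,0,1],[0,0,1],[0,0,1],[0,0,1],[0,0,1],[0,0,1],[0,0,1],[0,0,1],[0,0,1],[0,0,1],[0,0,1],[0,0,1],[0,0,1],[0,0,1],[0,0,1],[0,0,1],[0,0,1],[0,0,1],[0,0,1],[0,0,1]]}'
sed -i 's/return p,R.from_matrix(np.c_\[np.cross(ey,z),ey,z\])/return p,R.from_matrix(np.c_[-np.cross(ey,z),-ey,z])/' h.py
python3 - <<'E'
from h import *
print(env.get_obs()["joint_positions"].round(2))
p,r=goal(0,-60); delta(p,r)
E
```

```text
time_s: 6.2
position: [505.9, -69.1, 223.6]
orientation: [0.312, 0.575, 0.711, 0.258]
contact_force: [-0.1, -1.3, 1.7]
finger_gap: 0.7
finger_force: 0.0
time_s: 8.2
position: [505.9, -69.1, 223.5]
orientation: [0.073, 0.898, 0.174, 0.398]
contact_force: [-0.1, 0.2, 0.4]
finger_gap: 0.3
finger_force: 0.0
[-0.37 -0.5   2.52  0.74  0.42  0.24]
pos [505.9 -69.1 223.5] t 8.2 F [-0.1  0.2  0.4] goal [535.8 -97.6 161.6]
 shift tool axes now, x25: [-1.39  0.7   2.54]  in goal axes: [-1.18  1.22  2.45]  turn x4deg: [0.48 0.66 4.82]
```

```bash
python3 -m crank '{"gripper":[1,1,1,1,1,1,1,1,1,1,1],"linear":[[0,0,0],[0,0,0],[0,0,0],[0,0,0],[0,0,0],[-0.3,0.3,0.6],[-0.3,0.3,0.6],[-0.3,0.3,0.6],[-0.3,0.3,0.6],[0,0,0],[0,0,0]],"angular":[[0.1,0.13,0.96],[0.1,0.13,0.96],[0.1,0.13,0.96],[0.1,0.13,0.96],[0.1,0.13,0.96],[0,0,0],[0,0,0],[0,0,0],[0,0,0],[0,0,0],[0,0,0]]}'
python3 - <<'E'
from h import *
import cv2
print(env.get_obs()["joint_positions"].round(2))
p,r=goal(0,-40); delta(p,r);p,r=goal(0,20); delta(p,r)
c=cams()
a=cv2.resize(c["t"]["frame"][120:240,275:435,::-1],None,fx=4,fy=4,interpolation=2)
b=cv2.resize(c["s"]["frame"][160:280,255:415,::-1],None,fx=4,fy=4,interpolation=2)
cv2.imwrite("pics/b1.png",cv2.resize(np.vstack([a,b]),(400,600),interpolation=cv2.INTER_AREA)); cv2.imwrite("pics/s1.png",b)
E
```

```text
time_s: 9.3
position: [534.3, -97.0, 161.6]
orientation: [-0.014, 0.906, 0.032, 0.422]
contact_force: [0.4, -0.2, 0.5]
finger_gap: 0.4
finger_force: 0.0
[-0.48 -0.27  2.54  1.39  0.42 -0.17]
pos [534.3 -97.  161.6] t 9.3 F [ 0.4 -0.2  0.5] goal [551.1 -96.6 148.7]
 shift tool axes now, x25: [0.04 0.03 0.85]  in goal axes: [0.04 0.03 0.85]  turn x4deg: [-0.03  0.02  0.05]
pos [534.3 -97.  161.6] t 9.3 F [ 0.4 -0.2  0.5] goal [597.  -93.6 110.1]
 shift tool axes now, x25: [0.04 0.04 3.25]  in goal axes: [0.04 0.03 3.25]  turn x4deg: [-0.03  0.02  0.05]
```

View pics/s1.png

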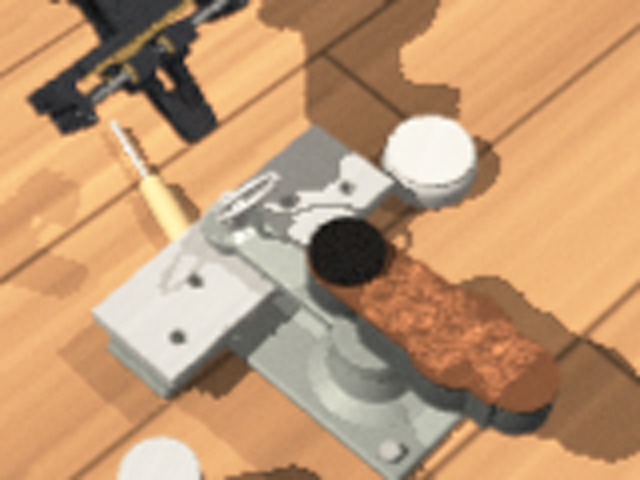

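The shut fingers, with their tip at about (200,135) in the crop, point at the ring at (245,197) along its normal, and nothing is in the way. Inserting.

```bash
python3 -m crank '{"gripper":[1,1,1,1,1,1,1],"linear":[[0.04,0.03,0.4],[0,0,0.4],[0,0,0.4],[0,0,0.4],[0,0,0.4],[0,0,0.4],[0,0,0]],"angular":[[0,0,0],[0,0,0],[0,0,0],[0,0,0],[0,0,0],[0,0,0],[0,0,0]]}'
python3 - <<'E'
from h import *
print(env.get_obs()["joint_positions"].round(2))
p,r=goal(0,20); delta(p,r)
E
```

```text
time_s: 10.1
position: [581.6, -93.9, 125.1]
orientation: [-0.014, 0.905, 0.033, 0.423]
contact_force: [-0.3, -0.0, 0.2]
finger_gap: 0.4
finger_force: 0.0
[-0.41 -0.08  2.48  1.76  0.37 -0.53]
pos [581.6 -93.9 125.1] t 10.1 F [-0.3 -0.   0.2] goal [597.  -93.6 110.1]
 shift tool axes now, x25: [-0.06  0.03  0.86]  in goal axes: [-0.06  0.03  0.86]  turn x4deg: [-0.03 -0.02  0.08]
```

```bash
python3 -m crank '{"gripper":[1,1,1,1,1,1,1,1],"linear":[[-0.02,0.01,0.3],[-0.02,0.01,0.3],[-0.02,0.01,0.25],[0,0,0],[0.1,0,0],[0.1,0,0],[0.1,0,0],[0,0,0]],"angular":[[0,0,0],[0,0,0],[0,0,0],[0,0,0],[0,0,0],[0,0,0],[0,0,0],[0,0,0]]}'
python3 - <<'E'
from h import *
o=env.get_obs();print(o["joint_positions"].round(2))
p,r=goal(0,20,up=10); delta(p,r)
print(R.from_quat(np.roll(o["orientation"],-1)).inv().apply([0,0,1]).round(3))
E
```

```text
time_s: 10.9
position: [601.6, -93.8, 116.4]
orientation: [-0.013, 0.905, 0.033, 0.423]
contact_force: [-1.4, -0.2, -0.0]
finger_gap: 0.3
finger_force: 0.0
[-0.39 -0.02  2.45  1.86  0.36 -0.62]
pos [601.6 -93.8 116.4] t 10.9 F [-1.4 -0.2 -0. ] goal [603.4 -93.2 117.8]
 shift tool axes now, x25: [ 0.09 -0.02  0.02]  in goal axes: [ 0.09 -0.02  0.02]  turn x4deg: [-0.02 -0.02  0.08]
[ 0.767  0.003 -0.642]
```

```bash
python3 -m crank '{"gripper":[1,1,1,1,1,1],"linear":[[0.06,0,-0.05],[0.06,0,-0.05],[0.06,0,-0.05],[0.06,0,-0.05],[0.06,0,-0.05],[0,0,0]],"angular":[[0,0,0],[0,0,0],[0,0,0],[0,0,0],[0,0,0],[0,0,0]]}'
```

```text
time_s: 11.5
position: [599.8, -93.2, 123.7]
orientation: [-0.014, 0.906, 0.032, 0.421]
contact_force: [-1.4, 0.2, -4.5]
finger_gap: 0.6
finger_force: 2.4
```

```bash
python3 -m crank '{"gripper":[1,1,1,1,1,1,1],"linear":[[0.06,0,-0.05],[0.06,0,-0.05],[0.06,0,-0.05],[0.06,0,-0.05],[0.06,0,-0.05],[0,0,0],[0,0,0]],"angular":[[0,0,0],[0,0,0],[0,0,0],[0,0,0],[0,0,0],[0,0,0],[0,0,0]]}'
python3 - <<'E'
from h import *
import cv2
c=cams();T={k:c[k]["T"] for k in c}
b=cv2.resize(c["s"]["frame"][170:260,270:370,::-1],None,fx=6,fy=6,interpolation=2);cv2.imwrite("pics/s2.png",b)
print(env.get_obs()["position"],env.get_obs()["contact_force"])
E
```

```text
time_s: 12.2
position: [600.3, -93.5, 134.1]
orientation: [-0.014, 0.906, 0.032, 0.422]
contact_force: [-5.4, 0.2, -6.4]
finger_gap: 0.3
finger_force: 4.0
[600.27252538 -93.51260189 134.02762357] [-4.5460704   1.56288236 -6.37331818]
```

View pics/s2.png

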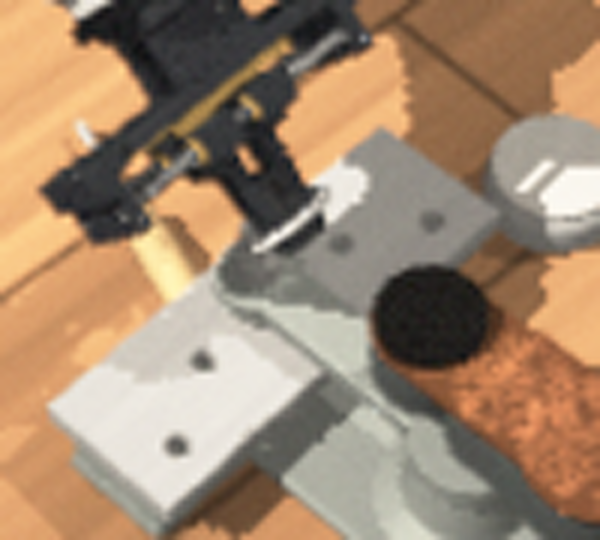

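The ring hangs on the finger, its upper rod from (252,248) to (325,190), and is visibly raised by roughly 12–15 mm. I'll add about 3 mm for margin and then check where the arc leads.

```bash
python3 -m crank '{"gripper":[1,1,1,1],"linear":[[0.06,0,-0.05],[0.035,0,-0.03],[0,0,0],[0,0,0]],"angular":[[0,0,0],[0,0,0],[0,0,0],[0,0,0]]}'
python3 - <<'E'
from h import *
o=env.get_obs(); p0=o["position"]; c=R.from_quat(np.roll(o["orientation"],-1))
print(o["joint_positions"].round(2))
# arc in n rows about the axis: constant shift and turn in tool axes
for Q in(.349,):
  n=14;a=Q/n; z=c.inv().apply([0,0,1]); ch=R.from_rotvec([0,0,a]).apply([*(p0[:2]-AX),0])-[*(p0[:2]-AX),0]
  print("row shift",(c.inv().apply(ch)/25).round(3),"row turn",(z*np.degrees(a)/4).round(3))
E
```

```text
time_s: 12.7
position: [600.3, -93.5, 137.2]
orientation: [-0.014, 0.906, 0.032, 0.422]
contact_force: [-5.4, 0.8, -7.0]
finger_gap: 0.1
finger_force: 4.2
[-0.39 -0.07  2.44  1.7   0.34 -0.44]
row shift [0.    0.122 0.001] row turn [ 0.273  0.001 -0.23 ]
```

```bash
python3 -m crank '{"gripper":[1,1,1,1,1,1,1,1],"linear":[[0,0.12,0],[0,0.12,0],[0,0.12,0],[0,0.12,0],[0,0.12,0],[0,0.12,0],[0,0.12,0],[0,0,0]],"angular":[[0.27,0,-0.23],[0.27,0,-0.23],[0.27,0,-0.23],[0.27,0,-0.23],[0.27,0,-0.23],[0.27,0,-0.23],[0.27,0,-0.23],[0,0,0]]}'
python3 - <<'E'
from h import *
o=env.get_obs(); p0=o["position"]; print(np.arctan2(*(-(p0[:2]-AX))[::-1])-TH, np.hypot(*(p0[:2]-AX)),o["joint_positions"].round(2))
p,r=goal(.349,19,lift=18,up=10); delta(p,r)
E
```

```text
time_s: 13.5
position: [604.0, -115.4, 137.8]
orientation: [-0.049, 0.9, 0.111, 0.419]
contact_force: [-4.7, -0.9, -7.9]
finger_gap: 0.4
finger_force: 4.4
0.18295335175448324 122.15136054217517 [-0.53 -0.    2.37  1.47  0.57 -0.44]
pos [ 604.  -115.4  137.8] t 13.5 F [-4.7 -0.9 -7.9] goal [ 612.6 -133.7  136.4]
 shift tool axes now, x25: [0.06 0.79 0.16]  in goal axes: [-0.03  0.81  0.05]  turn x4deg: [ 1.92  0.03 -1.53]
```

```bash
python3 -m crank '{"gripper":[1,1,1,1,1,1,1,1,1],"linear":[[0,0.116,0],[0,0.116,0],[0,0.116,0],[0,0.116,0],[0,0.116,0],[0,0.116,0],[0,0.116,0],[0,0,0],[0,0,0]],"angular":[[0.27,0,-0.22],[0.27,0,-0.22],[0.27,0,-0.22],[0.27,0,-0.22],[0.27,0,-0.22],[0.27,0,-0.22],[0.27,0,-0.22],[0,0,0],[0,0,0]]}'
python3 - <<'E'
from h import *
import cv2
o=env.get_obs(); p0=o["position"]; print(np.arctan2(*(-(p0[:2]-AX))[::-1])-TH, np.hypot(*(p0[:2]-AX)))
p,r=goal(.349,19,lift=18,up=10); delta(p,r)
c=cams()
a=cv2.resize(c["t"]["frame"][130:220,300:410,::-1],None,fx=5,fy=5,interpolation=2)
b=cv2.resize(c["s"]["frame"][180:270,270:380,::-1],None,fx=5,fy=5,interpolation=2)
cv2.imwrite("pics/m3.png",cv2.resize(np.vstack([a,b]),None,fx=.65,fy=.65,interpolation=cv2.INTER_AREA))
E
```

```text
time_s: 14.4
position: [610.9, -135.0, 138.3]
orientation: [-0.085, 0.887, 0.186, 0.413]
contact_force: [-4.9, -3.4, -8.0]
finger_gap: 0.6
finger_force: 4.5
0.3535721194304396 122.09412326360454
pos [ 610.9 -135.   138.3] t 14.4 F [-4.9 -3.4 -8. ] goal [ 612.6 -133.7  136.4]
 shift tool axes now, x25: [-0.   -0.02  0.11]  in goal axes: [-0.   -0.02  0.11]  turn x4deg: [0.05 0.02 0.01]
```

View pics/m3.png

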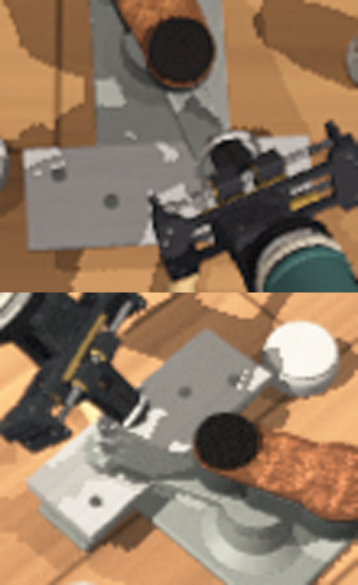

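The arm has swung with the finger: the ring is at about (232,150) in the top half of the picture, over the next hole on the jar side. Lowering now; if the pin rests on the plate the force will vanish early.

```bash
python3 -m crank '{"gripper":[1,1,1,1,1,1,1],"linear":[[-0.06,0,0.05],[-0.06,0,0.05],[-0.06,0,0.05],[-0.06,0,0.05],[-0.06,0,0.05],[0,0,0],[0,0,0]],"angular":[[0,0,0],[0,0,0],[0,0,0],[0,0,0],[0,0,0],[0,0,0],[0,0,0]]}'
```

```text
time_s: 15.2
position: [611.1, -134.9, 129.1]
orientation: [-0.085, 0.887, 0.186, 0.414]
contact_force: [-4.9, -2.9, -5.8]
finger_gap: 0.6
finger_force: 4.4
```

```bash
python3 -m crank '{"gripper":[1,1,1,1,1],"linear":[[-0.06,0,0.05],[-0.06,0,0.05],[0,0,0],[0,0,0],[0,0,0]],"angular":[[0,0,0],[0,0,0],[0,0,0],[0,0,0],[0,0,0]]}'; python3 -m crank '{"gripper":[1,1,1,1,1],"linear":[[-0.06,0,0.05],[-0.06,0,0.05],[0,0,0],[0,0,0],[0,0,0]],"angular":[[0,0,0],[0,0,0],[0,0,0],[0,0,0],[0,0,0]]}'
```

```text
time_s: 15.7
position: [611.1, -134.9, 125.4]
orientation: [-0.085, 0.887, 0.186, 0.414]
contact_force: [-6.4, -2.9, -5.0]
finger_gap: 0.3
finger_force: 4.3
time_s: 16.2
position: [611.7, -134.8, 122.5]
orientation: [-0.085, 0.887, 0.187, 0.415]
contact_force: [-5.1, -1.9, -2.5]
finger_gap: 0.2
finger_force: 3.4
```

The ring still loads the finger at z = 125, well below the 11 mm resting height, so the pin is in the hole. I'll centre the finger in the ring at home height.

```bash
python3 -m crank '{"gripper":[1,1,1,1,1],"linear":[[-0.06,0,0.05],[-0.06,0,0.05],[-0.06,0,0],[0,0,0],[0,0,0]],"angular":[[0,0,0],[0,0,0],[0,0,0],[0,0,0],[0,0,0]]}'; python3 - <<'E'
from h import *
p,r=goal(.349,20); delta(p,r)
E
```

```text
time_s: 16.7
position: [610.3, -134.4, 116.5]
orientation: [-0.086, 0.887, 0.187, 0.414]
contact_force: [-0.3, 0.5, -0.2]
finger_gap: 1.0
finger_force: 0.0
pos [ 610.3 -134.4  116.5] t 16.7 F [-0.3  0.5 -0.2] goal [ 607.4 -136.   110.1]
 shift tool axes now, x25: [-0.28  0.01  0.06]  in goal axes: [-0.28  0.01  0.06]  turn x4deg: [ 0.04 -0.01  0.01]
```

```bash
python3 -m crank '{"gripper":[1,1,1,1,1,1,1,1],"linear":[[-0.09,0,0],[-0.09,0,0],[-0.09,0,0],[0,0,-0.3],[0,0,-0.3],[0,0,-0.3],[0,0,-0.3],[0,0,0]],"angular":[[0,0,0],[0,0,0],[0,0,0],[0,0,0],[0,0,0],[0,0,0],[0,0,0],[0,0,0]]}';  python3 -m crank '{"gripper":[1,1,1,1,1,1,1,1,1],"linear":[[0,0,-0.4],[0,0,-0.5],[0,0,-0.5],[0,0,-0.5],[0,0,-0.5],[0,0,-0.5],[0,0,-0.5],[0,0,0],[0,0,0]],"angular":[[0,0,0],[0,0,0],[0,0,0],[0,0,0],[0,0,0],[0,0,0],[0,0,0],[0,0,0],[0,0,0]]}'
python3 - <<'E'
from h import *
import cv2
p,r=goal(.349,-60); delta(p,r)
c=cams()
b=cv2.resize(c["s"]["frame"][170:270,270:380,::-1],None,fx=6,fy=6,interpolation=2)
cv2.imwrite("pics/s4.png",b)
E
```

```text
time_s: 17.5
position: [584.3, -145.8, 130.8]
orientation: [-0.085, 0.887, 0.186, 0.414]
contact_force: [-0.2, -0.7, -0.4]
finger_gap: 0.6
finger_force: 0.0
time_s: 18.4
position: [524.7, -171.6, 184.7]
orientation: [-0.086, 0.887, 0.186, 0.414]
contact_force: [-0.5, -0.2, 0.3]
finger_gap: 0.5
finger_force: 0.0
pos [ 524.7 -171.6  184.7] t 18.4 F [-0.5 -0.2  0.3] goal [ 551.3 -160.7  161.6]
 shift tool axes now, x25: [0.03 0.02 1.47]  in goal axes: [0.03 0.03 1.47]  turn x4deg: [0.04 0.01 0.  ]
```

View pics/s4.png

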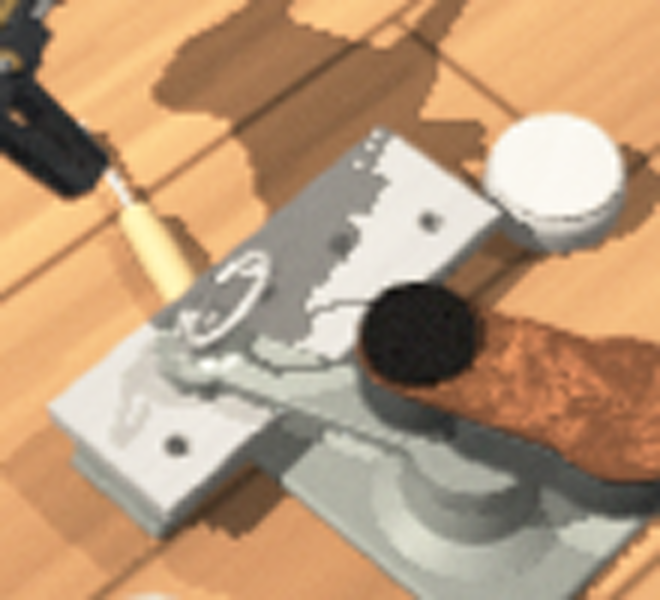

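The finger is clear; the ring is at about (225,300) in the crop, and the tin and awl look undisturbed. As a last check I'll measure the ring's height from this view.

```bash
python3 - <<'E'
from h import *
T=env.read_camera("scene")["T"]
for l in(0,11):
  for q in(.309,.349,.389):
    p,_=goal(q,0,lift=l); x=K["s"]@(T[:3,:3].T@(p-T[:3,3])); uv=x[:2]/x[2]; print(l,q,((uv-[270,170]+.5)*6-.5).round(0))
E
```

```text
0 0.309 [233. 291.]
0 0.349 [229. 299.]
0 0.389 [224. 307.]
11 0.309 [233. 279.]
11 0.349 [228. 287.]
11 0.389 [223. 296.]
```

```bash
python3 -c "
from workcell import env
print(env.hand_in())"
```

```text
the job is handed in; nothing more can be done
None
```

The pin was lifted and the arm swung one hole towards the glue jar (q ≈ +0.349). The pin dropped home there, judging by the finger force and a final camera check, and I withdrew the finger and handed the job in; no verdict came back.

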